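# Share the casting ingots on the trip balance and trim it level

### The job

Share the four casting ingots between the two pans of the balance as evenly as they will go, all of them standing upright on the pans, then nudge the poise along its bar until the two pans sit level, so that the small difference left can be read off the bar. The knife edges are delicate: set the ingots down gently and slide the poise with a light fingertip push at its side, without pinching it or leaning on the balance; leave the other things on the bench alone.

Things in the scene. Friction and masses are not known exactly. Their poses are not given: they have to be found in the camera images.
- balance: Two-pan trip balance, fixed: grey foot 100 (x) by 300 (y) mm, a pillar with the beam on a knife edge. Origin: bench height, under the foot's centre; x to the back, y along the beam to the left pan, z up. Pivot 15 mm behind the origin, 85 mm up. Pointer scale between the pans: 56 mm wide, top 154 mm up. Poise bar along y, 190 mm long, 95 mm in front of the origin, top 102 mm up when level.
- pan_l_floor (a point): Centre of the floor (upper face) of the left (+y) pan: a shallow steel dish, 140 mm across (flat floor 128 mm), rim 3 mm above the floor, 110 mm left of the pivot. The pans stay horizontal and rise or sink by 8.8 mm; level, the floor is 118 mm above the bench. Only weight counts, not where on the pan it stands.
- pan_r_floor (a point): The same for the right (-y) pan, 110 mm right of the pivot.
- beam (a joint): Tilt of the beam in rad: 0 level, positive when the left pan is up, stops at +-0.08; comes to rest in 1 to 1.5 s. From level to a stop takes about 6 g of difference or 13 mm of poise travel; in between the tilt is proportional. A push on the poise first tips the beam to its stop (the tab shifts some 3 mm by that) and holds it there while it lasts: back off 10 mm to read it.
- poise_tab (a point): Middle of the top edge of the upright tab of the poise (50 g slider): steel plate 18 mm wide (x), 8 thick (y), 30 tall, on a saddle block (16 x 18 x 22 mm) on the bar. Level, it is 136 mm above the bench, 95 mm in front of the balance's origin. It slides 60 mm to either side of mid-bar along the balance's y, takes 3 N to slide, stays put; 10 mm is worth 4.5 g. Starts parked near the left end.
- ingot_big: Large grey metal ingot, upright cylinder, 30 mm diameter, 28 mm tall, about 89 g (each ingot up to 8 percent off); origin at the centre of its underside, z up. One metal: the big one weighs about as much as the three small ones together. At the start two ingots, any two, stand on each pan, front and back, some 72 mm apart along the balance's x.
- ingot_tall: Small ingot, 20 mm diameter, 25 mm tall, about 35 g; origin as above.
- ingot_mid: Small ingot, 20 mm diameter, 21 mm tall, about 30 g; origin as above.
- ingot_short: Small ingot, 20 mm diameter, 18 mm tall, about 25 g; origin as above.
- model: Bystander: cream stone dental model, 52 x 60 x 31 mm, on the bench to the left; origin under its centre.
- crucible: Bystander: white ceramic cup, 56 mm diameter, 45 mm tall, on the bench to the left; origin under its centre.
- jar: Bystander: white lidded jar, 56 mm diameter, 60 mm tall, on the bench to the right; origin under its centre.
- spatula: Bystander: plaster spatula, 190 mm long, lying on the bench to the right; origin under its middle.

How it is judged (in metres and radians):
At the end, for the whole second after the job is handed in: The big ingot stands on one pan and the three small ones on the other (upright within 0.1 rad, whole on the pan floor, within 62 mm of its centre, at rest below 10 mm/s), and the two pan floors are within 3 mm of the same height with the poise left where it balances (((horizontal distance between ingot_big and pan_l_floor below 0.062 m and z of ingot_big in the frame of pan_l_floor between -0.003 and 0.003 m and horizontal distance between each of ingot_tall, ingot_mid, ingot_short and pan_r_floor below 0.062 m and z of ingot_tall in the frame of pan_r_floor between -0.003 and 0.003 m and z of ingot_mid in the frame of pan_r_floor between -0.003 and 0.003 m and z of ingot_short in the frame of pan_r_floor between -0.003 and 0.003 m) or (horizontal distance between ingot_big and pan_r_floor below 0.062 m and z of ingot_big in the frame of pan_r_floor between -0.003 and 0.003 m and horizontal distance between each of ingot_tall, ingot_mid, ingot_short and pan_l_floor below 0.062 m and z of ingot_tall in the frame of pan_l_floor between -0.003 and 0.003 m and z of ingot_mid in the frame of pan_l_floor between -0.003 and 0.003 m and z of ingot_short in the frame of pan_l_floor between -0.003 and 0.003 m)) and z of pan_l_floor in the frame of pan_r_floor between -0.003 and 0.003 m and angle between each of ingot_big, ingot_tall, ingot_mid, ingot_short's own z axis and vertical below 0.1 rad and linear speed of each of ingot_big, ingot_tall, ingot_mid, ingot_short below 0.01 m/s); the robot touches nothing.
It fails at once if the fingers press, pinch or push on the balance with more than 10 N (contact force between the fingers and balance above 10 N).
It fails at once if an ingot is pressed or dropped on the balance with more than 10 N (contact force between any of ingot_big, ingot_tall, ingot_mid, ingot_short and balance above 10 N).
It fails at once if a bystander is moved by more than 30 mm (distance of any of model, crucible, jar, spatula from where it was at the start of the episode above 0.03 m).
It also fails if it takes over 72 s, if anything falls off the work surface, if the arm or the gripper's body presses on something with over 40 N, if the wrist force passes 120 N, or if a joint passes its speed limit or range.

### The arm

A 7-joint arm with a two-finger parallel gripper is mounted at the origin on the work surface. World frame = base frame: x ahead of the robot, y to its left, z up, the work surface at z = 0. Lengths are in mm, angles in rad, forces in N, time in s.
With the tool pointing down it reaches from about 400 to 875 mm from the base axis. Payload 6.5 kg.
Tool frame: the origin (TCP) lies at the very end of the fingers, on their centre line; the grasp point (between the pads) lies env.grip_depth behind it (env.grip_depth is the distance from the TCP to the grasp point, in mm); z points along the fingers, y is the direction in which the jaws open and shut (so a half turn about z gives the same grasp; the last joint's range is limited). The gripper opens to 85 mm and grips with 20 to 120 N. Pads are 22 mm wide; open, the fingers measure 114 mm over their backs; the gripper's body (76 mm by 85 mm) begins 54 mm behind the grasp point. The pads swing forward as they close: fully open they stand 13 mm farther back than shut.
Start: joints at [-1.311, 0.536, -0.004, 1.538, 0.003, 1.067, -0.071], TCP at [208.039, 615.8, 231.29] pointing down, gripper open.
Joint ranges: [-2.7, 2.7], [-0.37, 2.16], [-1.27, 1.26], [0.24, 2.4], [-1.31, 4.45], [0.19, 1.91], [-2.76, 2.76]. Speed limits (rad/s): [2.39, 2.39, 3.14, 3.14, 3.14, 3.14, 3.14].

### API

Orientations are given as a unit quaternion [x, y, z, w].
In Python, from rig import env gives the robot as it stands.
- The arm moves only by the tool jog_arm, never from a script. Its argument "steps" is a list of rows, each a list of 7 numbers: the turn, a rotation vector about the tool's x, y, z in rad, then the shift along the tool's x, y, z in mm, then the finger opening in mm, from 0 to 85.4. A call has 1 to 8 rows; each row shifts and turns the commanded pose from where the row before left it, along the tool's axes as they then stand; what a row does not reach is not made up. A row lasts 1/8 s, in which the tool goes at most 62.5 mm and 10.7 degrees, less where a joint would pass 70% of its speed; a pose out of reach is approached as far as the arm can. A call with a gripper value outside its range is refused whole. The fingers move at their own pace and stop on an object; "squeeze" is the grip in N (left out, the last holds). Time passes only in rows, so rows that do not move let the fingers close. It gives the time, the measured TCP pose, the force and the opening at its end, in the units of the state.
- env.state(): the state, without advancing time (a new reading comes with each control period).
- env.get_image(name): name is "scene" or "top"; returns the picture (400x640x3 uint8, blue, green, red); there is no depth.
- env.camera_info(name): a dict with "camera_matrix" (3x3 intrinsics, pixels), "k1" (the pictures are not rectified: a ray, as slopes to the right and down, at radius r is drawn at 1 + k1 r^2 times it, then the intrinsics apply), "rvec" (rotation vector, rad) and "tvec" (3), from world to camera coordinates, as OpenCV has them. Camera axes: x right, y down, z forward; pixel columns grow to the right and rows downward; lengths in mm; the calibration is good to about 2 mm. A picture is of the moment at which its call begins. camera_info takes no time and is no camera call.
- env.hand_in(): hands the job in, once; it reports no verdict.
The state is a dict: "time_s": time; "joints": joint angles; "joint_velocities": joint speeds; "joint_torque": joint torques, N m; "tcp_pos": TCP position; "eef_rot": TCP orientation; "ft_force": force on the tool from outside, world axes, zero at the start; "torque": the same for the moment, N m; "gripper_width": finger opening in mm.
Only numpy, scipy, OpenCV 4.12 (cv2) and the standard library are available. Lean on these libraries where they do the work, as an engineer would, in place of code of your own. Each camera call takes 0.05 s, during which the arm holds its last target.

## Working session

There is one attempt and no reset: what is moved stays moved. The work goes in short steps, Python scripts to look and compute and a tool call to move; the robot and the scene stay as the last step left them, time stands still between calls to the robot, and variables do not carry over. Pictures are saved under pics/ and viewed, and the job is handed in when it is done.

Besides the shell and the picture viewer there is one more tool, called after "Emit:" by a JSON object that holds its "method" and its "body". jog_arm: Moves the arm, as the interface text tells. Its arguments: {"type":"object","properties":{"steps":{"type":"array"},"squeeze":{"type":"number"}},"required":["steps"]}

```bash
ls; mkdir -p pics; python3 - <<'E'
from rig import env
import cv2
for n in("scene","top"):
    cv2.imwrite(f"pics/{n}0.png",env.get_image(n)); print(n,env.camera_info(n))
print(env.state(),env.grip_depth)
E
```

```text
pics
scene {'camera_matrix': array([[441.43599486,   0.        , 316.62177922],
       [  0.        , 441.43599486, 191.50525683],
       [  0.        ,   0.        ,   1.        ]]), 'k1': -0.11420887699926507, 'rvec': array([ 2.27917602,  1.11582581, -0.37266227]), 'tvec': array([-348.79420747, -285.96639027, 1526.60003583])}
top {'camera_matrix': array([[406.47388972,   0.        , 315.95190389],
       [  0.        , 406.47388972, 198.89190002],
       [  0.        ,   0.        ,   1.        ]]), 'k1': -0.06993631949658598, 'rvec': array([ 2.16460318, -2.13016063,  0.15706961]), 'tvec': array([   1.22990091,  597.33989961, 1120.59758978])}
{'time_s': 0.1, 'joints': array([-1.31119123,  0.5371232 , -0.00442601,  1.53876985,  0.0025802 ,
        1.06728445, -0.07119686]), 'joint_velocities': array([-0.0011632 , -0.00240208, -0.00106517, -0.00121109,  0.00068131,
        0.00077854,  0.00040851]), 'joint_torque': array([ 2.49740049e-03, -5.84569037e+01,  1.05191331e+00, -2.59773016e+01,
        1.26531874e-02,  4.71645762e-03,  1.59598500e-05]), 'tcp_pos': array([207.88033402, 615.26387267, 230.48129461]), 'eef_rot': array([ 1.62156099e-01,  9.86764803e-01, -7.85941713e-04, -7.55809705e-05]), 'ft_force': array([ 0.01322999, -0.30357578,  0.0919073 ]), 'torque': array([0.02526601, 0.04248579, 0.02999864]), 'gripper_width': 85.37674488642458} 18.700000000000003
```

View pics/scene0.png

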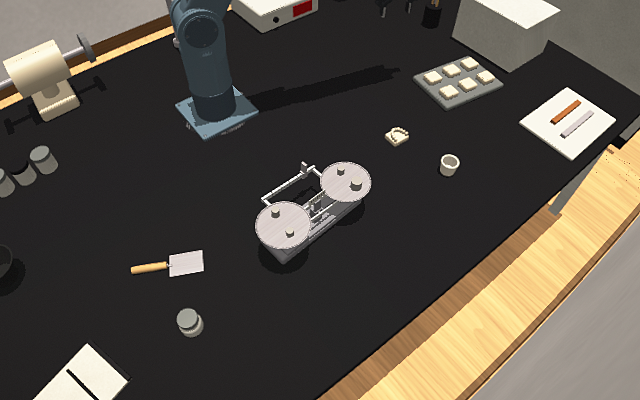

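View pics/top0.png

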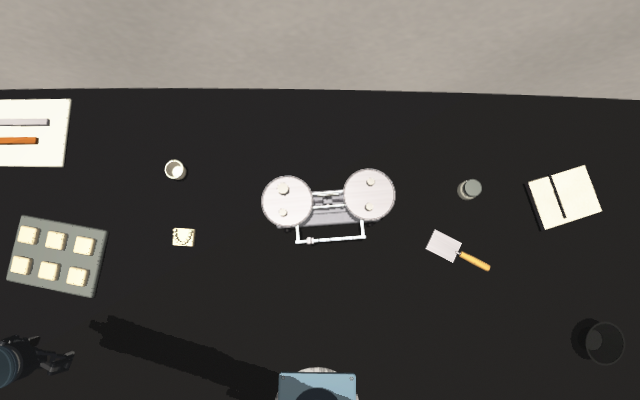

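```bash
cat > h.py <<'E'
from rig import env
import cv2, numpy as np
from scipy.spatial.transform import Rotation as R
def cam(n):
    c=env.camera_info(n); return c
def ray(n,u,v):
    c=cam(n);K=c['camera_matrix'];k=c['k1']
    p=cv2.undistortPoints(np.array([[[u,v]]],float),K,np.array([k,0,0,0,0.]))[0,0]
    M=cv2.Rodrigues(c['rvec'])[0];t=np.array(c['tvec']).ravel()
    return -M.T@t, M.T@np.array([p[0],p[1],1])
def onz(n,u,v,z):
    o,d=ray(n,u,v); return o+d*(z-o[2])/d[2]
def two(a,b):
    o1,d1=ray("top",*a);o2,d2=ray("scene",*b)
    A=np.stack([d1,-d2],1);s=np.linalg.lstsq(A,o2-o1,rcond=None)[0]
    p,q=o1+d1*s[0],o2+d2*s[1]; return (p+q)/2,np.linalg.norm(p-q)
def proj(n,P):
    c=cam(n);return cv2.projectPoints(np.array(P,float).reshape(-1,3),c['rvec'],np.array(c['tvec']),c['camera_matrix'],np.array([c['k1'],0,0,0,0.]))[0][:,0]
def crop(n,img,x0,y0,x1,y1,f,name):
    cv2.imwrite(name,cv2.resize(img[y0:y1,x0:x1],None,fx=f,fy=f,interpolation=cv2.INTER_CUBIC))
E
python3 - <<'E'
import cv2
from h import *
t=cv2.imread("pics/top0.png");s=cv2.imread("pics/scene0.png")
crop("top",t,255,160,405,255,5,"pics/tc0.png")
crop("scene",s,250,150,380,270,5,"pics/sc0.png")
E
```

```text
(no output)
```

View pics/tc0.png

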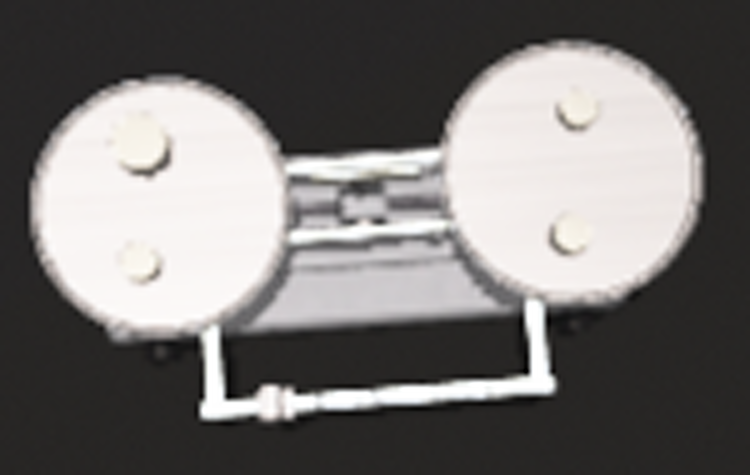

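View pics/sc0.png

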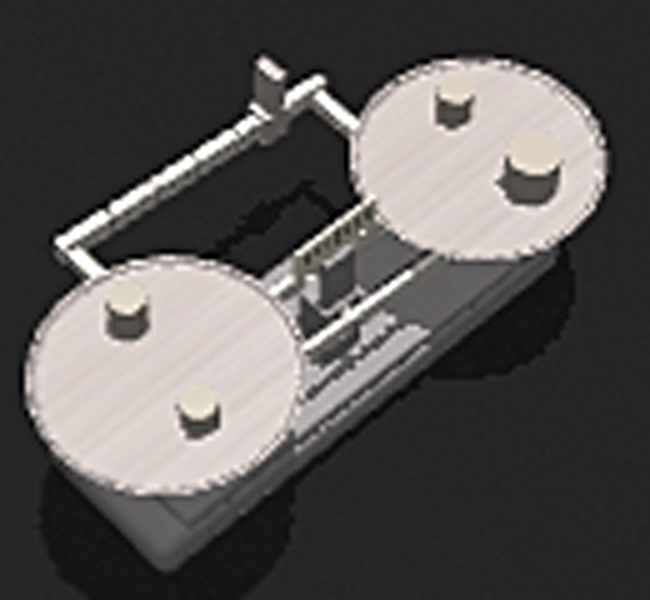

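```bash
python3 - <<'E'
import cv2
from h import *
t=cv2.imread("pics/top0.png");s=cv2.imread("pics/scene0.png")
# pans
for n,img,x0,y0,x1,y1 in(("top",t,255,160,405,255),("scene",s,250,150,380,270)):
    g=cv2.cvtColor(img,cv2.COLOR_BGR2GRAY)[y0:y1,x0:x1]
    b=cv2.cvtColor(img,cv2.COLOR_BGR2HSV)[y0:y1,x0:x1]
    f=img[y0:y1,x0:x1].astype(int)
    # yellowish ingot tops: b noticeably below r
    d=f[...,2]-f[...,0]
    m=((d>16)&(g>150)).astype(np.uint8)
    num,l,st,c=cv2.connectedComponentsWithStats(m)
    for i in range(1,num):
        if st[i,4]>6: print(n,"top",c[i]+[x0,y0],st[i])
    m=(g>140).astype(np.uint8); m=cv2.morphologyEx(m,cv2.MORPH_CLOSE,np.ones((3,3)));m=cv2.morphologyEx(m,cv2.MORPH_OPEN,cv2.getStructuringElement(cv2.MORPH_ELLIPSE,(15,15)))
    cs,_=cv2.findContours(m,0,cv2.CHAIN_APPROX_NONE)
    for c in cs:
        if cv2.contourArea(c)>500: print(n,"pan",cv2.fitEllipse(cv2.convexHull(c)),)
        for z in (112,130):
            e=cv2.fitEllipse(c)[0]; print(z,onz(n,e[0]+x0,e[1]+y0,z).round(1))
E
```

```text
top top [369.3 183.1] [112  21   7   4  10]
top top [283.71428571 192.71428571] [26 32  6  2  7]
top top [367.9 208.2] [111  45   6   6  10]
top top [284.14285714 214.28571429] [27 52  5  5  7]
top pan ((73.1027603149414, 36.771453857421875), (64.30973052978516, 139.6654510498047), 85.45897674560547)
112 [588.9 -20.9 112. ]
130 [586.2 -20.3 130. ]
scene top [303.42857143 163.14285714] [52 12  4  3  7]
scene top [340.65853659 166.97560976] [86 13  9  8 41]
scene top [347.22222222 164.55555556] [96 13  4  5  9]
scene top [324.         178.33333333] [72 27  6  4  9]
scene top [332.1        180.46666667] [75 26 17  9 30]
scene top [356.39285714 179.85714286] [100  26  14   9  84]
scene top [290.66666667 206.33333333] [37 55  7  4 12]
scene top [274.44680851 208.74468085] [19 56 10  7 47]
scene top [299.125 210.25 ] [47 59  6  5  8]
scene top [272.22222222 224.55555556] [21 73  4  5  9]
scene top [289.88235294 229.49019608] [35 76 14  8 51]
scene top [262. 229.] [11 78  4  3  7]
scene top [268.875 233.375] [17 82  5  4  8]
scene top [282.625 241.   ] [31 89  4  5  8]
scene pan ((35.987518310546875, 74.97450256347656), (46.89791488647461, 62.79633712768555), 86.52572631835938)
112 [ 597.1 -121.3  112. ]
130 [ 607.1 -127.2  130. ]
scene pan ((94.17039489746094, 31.14251136779785), (39.028202056884766, 48.946998596191406), 85.70496368408203)
112 [580.1  80.2 112. ]
130 [590.5  70.5 130. ]
```

```bash
python3 - <<'E'
import cv2
from h import *
t=cv2.imread("pics/top0.png")
f=t.astype(int)
for (u,v) in((283,189),(283,212),(369,183),(369,207)):
    print(u,v); print((f[v-6:v+7,u-7:u+8,2]-f[v-6:v+7,u-7:u+8,0])); 
    print(t[v-6:v+7,u-7:u+8,1])
E
```

```text
283 189
[[ 7  7  7  7 12 13 14 14 15 11  7  6  6  6  6]
 [ 6  7  8  8 14 15 15 15 15 14 11  7  6  6  6]
 [ 6  9 12 13 14 15 15 14 14 15 14 12  8  6  6]
 [ 6  9 14 15 15 14 14 14 14 14 14 16 11  7  6]
 [ 8 11 14 14 14 13 14 14 14 13 14 17 20  8  6]
 [ 9 15 15 13 14 13 13 14 13 13 14 15 22 13  6]
 [ 8  9 11 14 13 13 14 13 13 13 13 17 19 15  6]
 [ 6  7  9 14 13 13 13 12 12 12  9 18 12 14  6]
 [ 6  7 10 12 13 12 12 12 12 12 15 15  8 14  7]
 [ 7  6 11 20 13  9 12 12 12 17 19 12  8 12  6]
 [ 6  6  7 15 16 19 23 22 22 18 10  7 11  7  6]
 [ 5  5  5  7 12 11 12 10  8  9 12  8  8  5  5]
 [ 5  5  5  5  6  8 11 11 12 11  8  5  5  5  5]]
[[242 242 242 243 239 237 238 234 233 237 241 243 243 243 243]
 [244 239 242 245 241 240 240 240 240 240 241 243 243 243 243]
 [244 237 239 243 241 241 241 241 241 241 241 235 238 244 243]
 [244 243 242 241 241 242 242 242 242 242 242 230 233 243 242]
 [238 239 243 242 242 242 242 242 243 243 243 232 203 223 239]
 [226 229 242 242 242 243 243 243 243 243 244 240 189 205 240]
 [236 242 246 243 243 243 243 244 244 244 244 232 168 209 243]
 [244 246 245 243 244 244 
[... 4011 characters left out ...]
4 234]
 [237 237 236 236 224 223 232 234 235 234 234 234 233 232 232]
 [236 236 236 222 226 237 239 238 237 236 234 233 232 233 233]
 [236 236 227 173 222 242 240 240 238 237 240 238 234 234 233]
 [238 237 212 151 220 242 242 241 240 239 242 239 235 235 234]
 [237 237 205 134 225 245 243 242 241 240 240 237 235 235 234]
 [238 237 205 122 181 237 244 243 242 244 236 233 236 236 235]
 [239 239 230 169 118 176 222 241 230 204 224 236 237 237 237]
 [240 239 240 228 178 127 139 180 197 208 231 238 238 237 237]
 [240 240 240 240 232 219 213 213 225 236 238 238 238 237 237]
 [241 241 241 240 240 240 240 239 239 238 238 238 237 237 236]
 [240 240 240 240 240 240 240 240 239 239 239 239 238 238 238]]
```

```bash
python3 - <<'E'
from h import *
for n,a,b in(("LF",(282.4,211.6),(340.66,167)),("big",(282.6,188),(356.4,179.9)),("RB",(370.6,181),(289.9,229.5)),("RF",(369.2,206),(274.4,208.7))):
    print(n,two(a,b))
print("panL top",onz("top",286.8,200.5,112.2),onz("top",286.8-25.8,200.5,112.2),"scene",onz("scene",344.17,181.14,112))
print("panR top",onz("top",369,193.8,129.8),"scene",onz("scene",285.99,224.97,130))
print("poise",two((255+275/5-.4,160+403/5-.4),(250+268/5-.4,150+63/5-.4)))
print(onz("top",0,200,0),ray("top",316,199))
E
```

```text
LF (array([548.99264167,  98.36007146, 131.49593022]), np.float64(0.6693411156211685))
big (array([611.45348777,  99.58700475, 136.31931665]), np.float64(0.32860730619778467))
RB (array([ 632.77074114, -131.8427774 ,  144.19310023]), np.float64(0.9682083260956883))
RF (array([ 564.74136975, -128.06461664,  151.37572803]), np.float64(1.599496590717924))
panL top [581.56905447  89.20145627 112.2       ] [580.43574934 158.70468347 112.2       ] scene [580.9459835  84.8080351 112.       ]
panR top [ 600.61778919 -129.82085289  129.8       ] scene [ 608.83577653 -126.73498035  130.        ]
poise (array([475.33672685,  25.88344329, 135.36605507]), np.float64(0.5431085455306799))
[584.07278699 991.93275612   0.        ] (array([ 430.04092209,   11.63047628, 1194.7740221 ]), array([ 1.43417586e-01, -8.27587265e-04, -9.89661960e-01]))
```

```bash
python3 - <<'E'
import cv2
from h import *
a=np.linspace(0,2*np.pi,40)
C=[]
def circ(x,y,z,r): return np.stack([x+r*np.cos(a),y+r*np.sin(a),0*a+z],1)
cs=[circ(549,98.4,130.2,10),circ(549,98.4,109.2,10),circ(611.4,99.6,137.2,15),circ(632.8,-131.8,144.8,10),circ(564.7,-128,151.8,10),circ(581.5,89.2,112.2,70),circ(600.6,-129.8,129.8,70)]
out=[]
for n,(x0,y0,x1,y1) in(("top",(255,165,400,240)),("scene",(250,155,380,260))):
    im=cv2.imread(f"pics/{n}0.png")[y0:y1,x0:x1]; f=6
    im=cv2.resize(im,None,fx=f,fy=f,interpolation=cv2.INTER_NEAREST)
    for c in cs:
        p=(proj(n,c)-[x0,y0]+.5)*f
        cv2.polylines(im,[p.astype(int)],True,(0,0,255),1)
    im=im[:600,:800];cv2.imwrite(f"pics/ov_{n}.png",im)
E
```

```text
(no output)
```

View pics/ov_top.png

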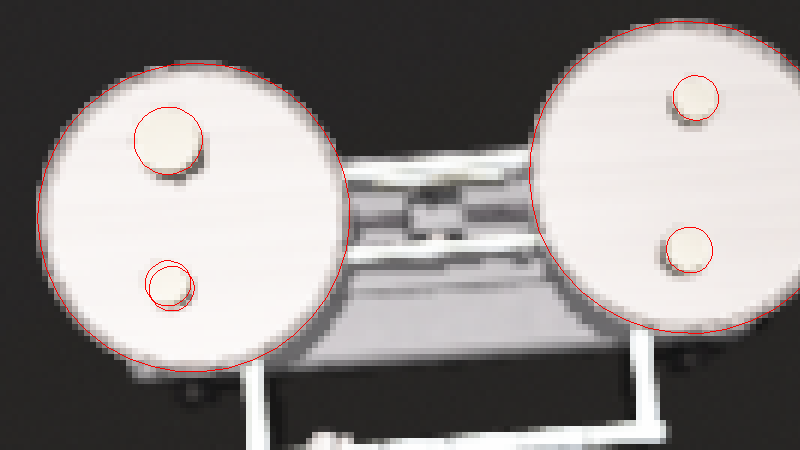

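View pics/ov_scene.png

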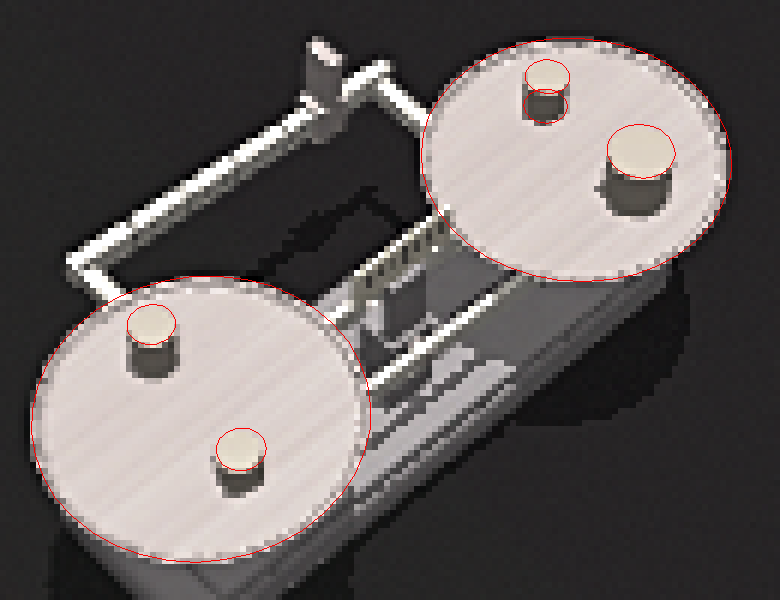

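Emit:
{"method": "jog_arm", "body": {"steps": [[0,0,-0.138,0,0,0,45],[0,0,-0.138,0,0,0,45],[0,0,-0.137,0,0,0,45],[0,0,0,-24.5,-45.4,0,45],[0,0,0,-24.5,-45.4,0,45],[0,0,0,-24.5,-45.4,0,45],[0,0,0,-24.5,-45.4,0,45],[0,0,0,-24.5,-45.4,0,45]], "squeeze": 20}}

```text
time_s: 1.1
tcp_pos: [350.5, 398.6, 231.1]
eef_rot: [-0.044, 0.999, -0.0, -0.0]
ft_force: [0.6, 0.2, -0.4]
gripper_width: 44.8
```

Emit:
{"method": "jog_arm", "body": {"steps": [[0,0,0,-24.5,-45.4,0,45],[0,0,0,-24.5,-45.4,0,45],[0,0,0,-24.5,-45.4,0,45],[0,0,0,-24.5,-45.4,0,45],[0,0,0,-24.5,-45.4,0,45],[0,0,0,-24.5,-45.4,0,45],[0,0,0,-24.5,-45.4,0,45],[0,0,0,0,0,0,45]]}}

```text
time_s: 2.1
tcp_pos: [550.0, 93.6, 231.0]
eef_rot: [-0.04, 0.999, -0.001, 0.0]
ft_force: [-0.1, 0.6, 0.1]
gripper_width: 45.0
```

```bash
cat >> h.py <<'E'
def tool(target):
    s=env.state();d=np.array(target)-s['tcp_pos'];return (R.from_quat(s['eef_rot']).inv().apply(d)).round(1)
E
python3 - <<'E'
from h import *
s=env.state();print(s['time_s'],s['tcp_pos'],R.from_quat(s['eef_rot']).as_matrix().round(4),s['gripper_width'],s['ft_force'])
print(tool([548.3,98.2,114.5]))
E
```

```text
2.1 [550.02472941  93.56252482 231.02003079] [[-9.968e-01 -7.950e-02  6.000e-04]
 [-7.950e-02  9.968e-01 -2.500e-03]
 [-4.000e-04 -2.500e-03 -1.000e+00]] 45.03036564635051 [-0.12492242  0.56376406  0.06648306]
[  1.4   5.1 116.5]
```

Emit:
{"method": "jog_arm", "body": {"steps": [[0,0,0,1.4,5.1,25,45],[0,0,0,0,0,30,45],[0,0,0,0,0,25,45],[0,0,0,0,0,10,45],[0,0,0,0,0,0,45],[0,0,0,0,0,0,45]]}}

```text
time_s: 2.85
tcp_pos: [547.2, 104.0, 142.3]
eef_rot: [-0.044, 0.999, 0.0, 0.001]
ft_force: [0.3, 0.9, 0.3]
gripper_width: 45.0
```

```bash
python3 - <<'E'
from h import *
s=env.state();print(s['time_s'],s['tcp_pos'],s['gripper_width'],s['ft_force'])
print(tool([548.3,98.2,114.5]))
for n,(x0,y0,x1,y1) in(("top",(255,165,355,240)),("scene",(300,130,400,210))):
    crop(n,env.get_image(n),x0,y0,x1,y1,7,f"pics/d_{n}.png")
E
```

```text
2.85 [547.19819265 103.98063526 142.27502382] 45.03186192001536 [0.32657582 0.8906675  0.28410313]
[-0.5 -5.9 27.8]
```

View pics/d_scene.png

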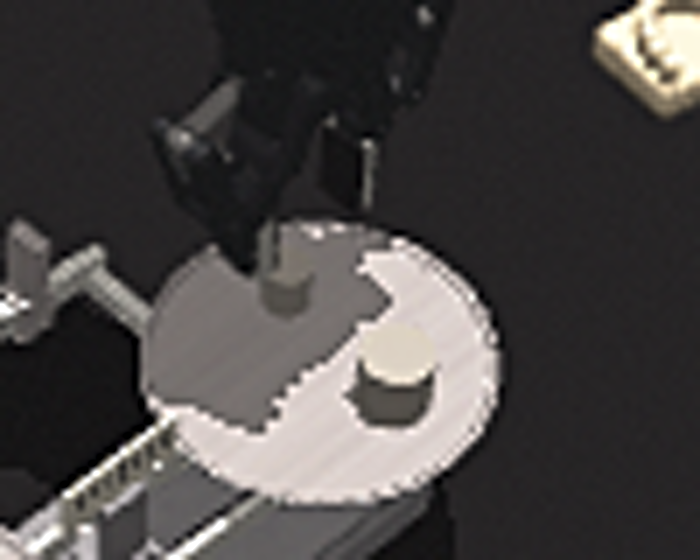

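View pics/d_top.png

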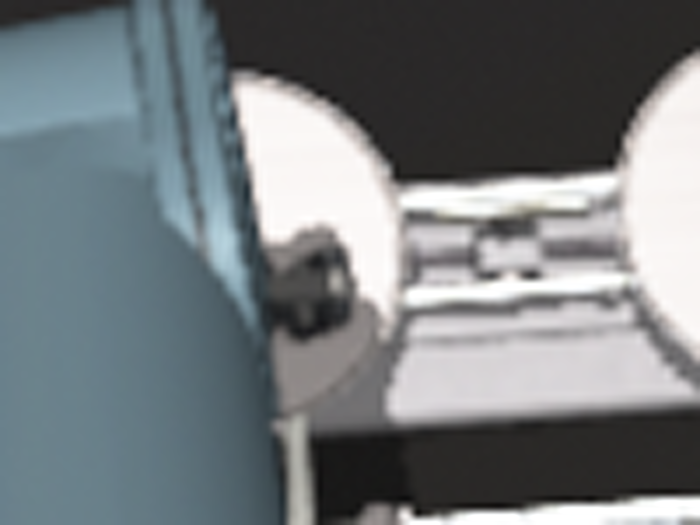

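Emit:
{"method": "jog_arm", "body": {"steps": [[0,0,0,-0.5,-5.9,0,45],[0,0,0,0,0,8,45],[0,0,0,0,0,8,45],[0,0,0,0,0,3,45],[0,0,0,0,0,0,45],[0,0,0,0,0,0,45]]}}

```text
time_s: 3.7
tcp_pos: [547.7, 97.9, 122.4]
eef_rot: [-0.044, 0.999, 0.0, 0.0]
ft_force: [-0.2, -0.8, 0.5]
gripper_width: 45.2
```

```bash
python3 - <<'E'
from h import *
s=env.state();print(s['time_s'],s['tcp_pos'],s['gripper_width'],s['ft_force'])
print(tool([548.3,98.2,114.5]))
for n,(x0,y0,x1,y1) in(("scene",(300,130,400,210)),):
    crop(n,env.get_image(n),x0,y0,x1,y1,7,f"pics/e_{n}.png")
E
```

```text
3.7 [547.68924016  97.91990162 122.3947424 ] 45.17549224126584 [-0.23612379 -0.79466825  0.50341313]
[-0.6  0.2  7.9]
```

View pics/e_scene.png

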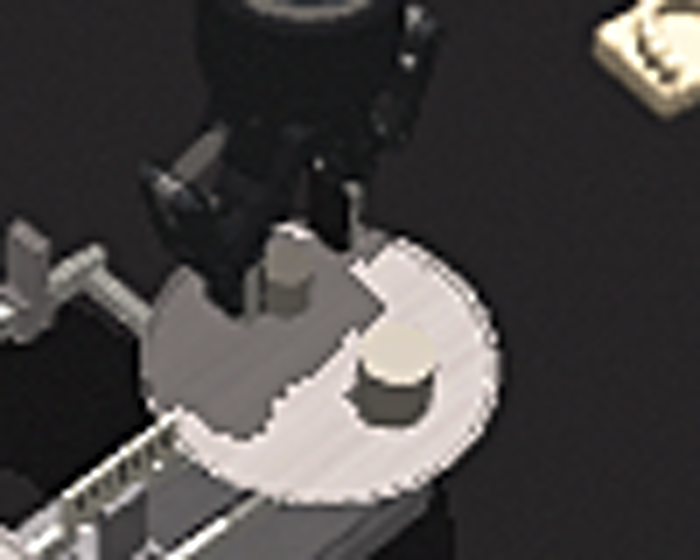

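Emit:
{"method": "jog_arm", "body": {"steps": [[0,0,0,0,0,3,45],[0,0,0,0,0,3,45],[0,0,0,0,0,2,45],[0,0,0,0,0,0,36],[0,0,0,0,0,0,28],[0,0,0,0,0,0,22],[0,0,0,0,0,0,17],[0,0,0,0,0,0,15]], "squeeze": 20}}

```text
time_s: 4.75
tcp_pos: [547.6, 97.9, 114.4]
eef_rot: [-0.044, 0.999, 0.0, 0.0]
ft_force: [-1.0, 1.3, 1.4]
gripper_width: 19.1
```

Emit:
{"method": "jog_arm", "body": {"steps": [[0,0,0,0,0,0,12],[0,0,0,0,0,0,12],[0,0,0,0,0,0,12]]}}

```text
time_s: 5.12
tcp_pos: [547.7, 97.9, 114.4]
eef_rot: [-0.044, 0.999, 0.0, 0.0]
ft_force: [-0.8, -0.1, 3.2]
gripper_width: 19.1
```

Emit:
{"method": "jog_arm", "body": {"steps": [[0,0,0,0,0,-3,12],[0,0,0,0,0,-10,12],[0,0,0,0,0,-25,12],[0,0,0,0,0,-30,12],[0,0,0,0,0,-20,12],[0,0,0,0,0,0,12],[0,0,0,0,0,0,12]]}}

```text
time_s: 6.0
tcp_pos: [547.1, 97.7, 201.7]
eef_rot: [-0.044, 0.999, -0.0, -0.0]
ft_force: [0.4, 0.7, -0.5]
gripper_width: 18.6
```

```bash
python3 - <<'E'
from h import *
s=env.state();print(s['time_s'],s['tcp_pos'],s['gripper_width'],s['ft_force'])
print(tool([599,-125,200]))
for n,(x0,y0,x1,y1) in(("scene",(240,100,400,220)),):
    crop(n,env.get_image(n),x0,y0,x1,y1,5,f"pics/f_{n}.png")
E
```

```text
6.0 [547.05649878  97.71923161 201.69865412] 18.6154419072674 [ 0.41666481  0.73065127 -0.48052274]
[ -32.3 -226.4    1.7]
```

View pics/f_scene.png

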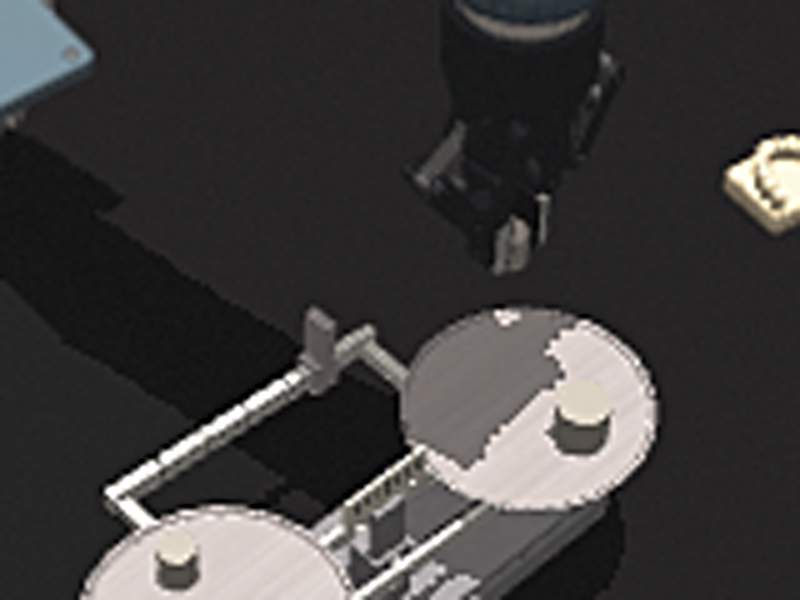

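Emit:
{"method": "jog_arm", "body": {"steps": [[0,0,0,-4,-28,0,12],[0,0,0,-6,-40,0,12],[0,0,0,-6,-42,0,12],[0,0,0,-6,-42,0,12],[0,0,0,-6,-40,0,12],[0,0,0,-4.3,-34.4,0,12],[0,0,0,0,0,0,12],[0,0,0,0,0,0,12]]}}

```text
time_s: 7.05
tcp_pos: [598.9, -123.9, 201.3]
eef_rot: [-0.044, 0.999, 0.001, -0.001]
ft_force: [-0.0, 0.1, -0.1]
gripper_width: 19.0
```

Emit:
{"method": "jog_arm", "body": {"steps": [[0,0,0,0,0,15,12],[0,0,0,0,0,25,12],[0,0,0,0,0,12,12],[0,0,0,0,0,5,12],[0,0,0,0,0,0,12],[0,0,0,0,0,0,12]]}}

```text
time_s: 7.8
tcp_pos: [600.0, -125.0, 146.0]
eef_rot: [-0.044, 0.999, -0.0, 0.001]
ft_force: [0.5, 0.1, -0.4]
gripper_width: 18.8
```

```bash
python3 - <<'E'
from h import *
s=env.state();print(s['time_s'],s['tcp_pos'],s['gripper_width'],s['ft_force'])
print(tool([599,-125,133]))
for n,(x0,y0,x1,y1) in(("scene",(220,150,320,260)),):
    crop(n,env.get_image(n),x0,y0,x1,y1,5,f"pics/g_{n}.png")
E
```

```text
7.8 [ 600.01007619 -124.99039214  146.01315997] 18.812183192849815 [ 0.47754143  0.12711479 -0.40339664]
[ 1.   0.1 13. ]
```

View pics/g_scene.png

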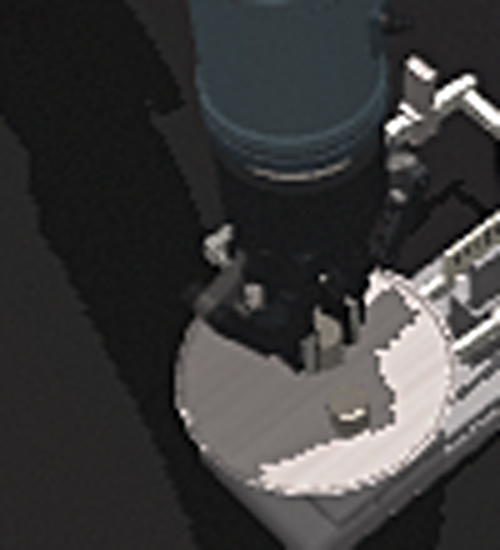

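Emit:
{"method": "jog_arm", "body": {"steps": [[0,0,0,1,0,4,12],[0,0,0,0,0,4,12],[0,0,0,0,0,2,12],[0,0,0,0,0,1,12],[0,0,0,0,0,1,12],[0,0,0,0,0,1,12],[0,0,0,0,0,0.5,12],[0,0,0,0,0,0,12]]}}

```text
time_s: 8.85
tcp_pos: [598.5, -125.1, 131.9]
eef_rot: [-0.044, 0.999, -0.0, 0.0]
ft_force: [-0.5, -0.3, 0.2]
gripper_width: 19.0
```

```bash
python3 - <<'E'
from h import *
s=env.state();print(s['time_s'],s['tcp_pos'],s['gripper_width'],s['ft_force'])
im=env.get_image("scene");crop("scene",im,220,150,380,270,5,"pics/g2_scene.png")
E
```

```text
8.85 [ 598.50805791 -125.06520194  131.85138827] 18.984584766821907 [-0.47589494 -0.27794129  0.23827517]
```

View pics/g2_scene.png

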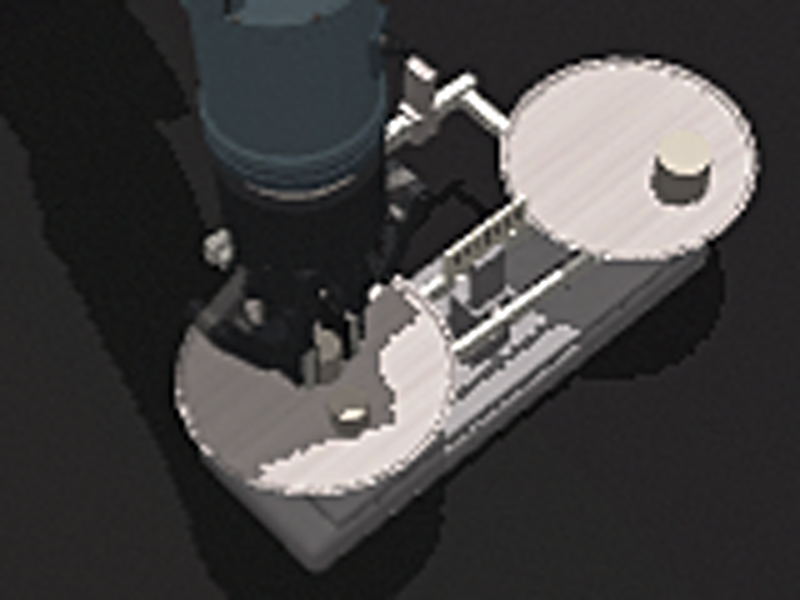

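Emit:
{"method": "jog_arm", "body": {"steps": [[0,0,0,0,0,0.5,12],[0,0,0,0,0,0.5,12],[0,0,0,0,0,0.5,12],[0,0,0,0,0,0,12],[0,0,0,0,0,0,12]]}}

```text
time_s: 9.52
tcp_pos: [598.5, -125.0, 130.3]
eef_rot: [-0.044, 0.999, -0.0, 0.0]
ft_force: [0.5, -0.8, -0.5]
gripper_width: 18.9
```

```bash
python3 - <<'E'
from h import *
s=env.state();print(s['time_s'],s['tcp_pos'],s['gripper_width'],s['ft_force'])
im=env.get_image("scene");crop("scene",im,220,150,380,270,5,"pics/g3_scene.png")
a=cv2.imread("pics/g2_scene.png").astype(int);b=cv2.imread("pics/g3_scene.png").astype(int)
d=abs(a-b).max(2);print(d.max(),(d[:,460:]>25).sum(),(d[280:,150:460]>25).sum())
cv2.imwrite("pics/g3d.png",np.clip(d*3,0,255).astype(np.uint8))
E
```

```text
9.525 [ 598.49688582 -125.0082035   130.33023954] 18.89353985253676 [ 0.46550861 -0.83750064 -0.54050634]
175 5894 4457
```

View pics/g3d.png

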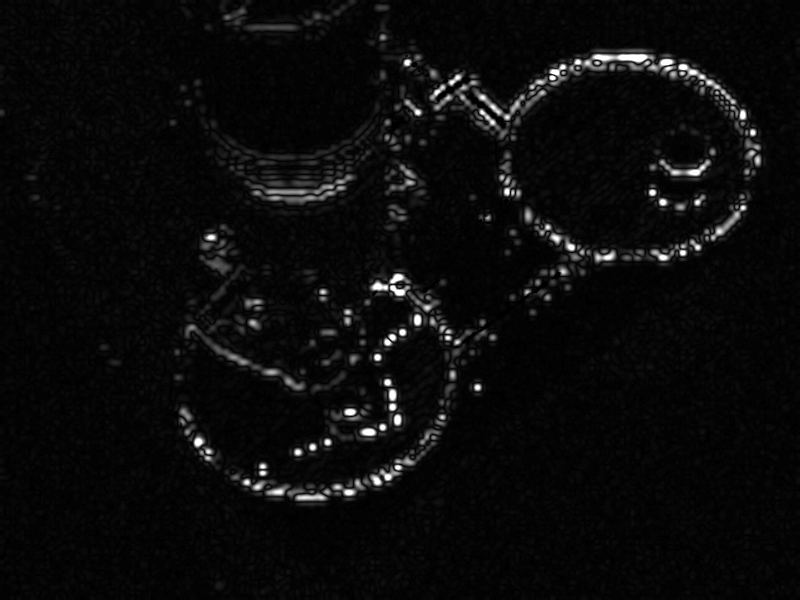

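Emit:
{"method": "jog_arm", "body": {"steps": [[0,0,0,0,0,0,20.5],[0,0,0,0,0,0,22],[0,0,0,0,0,0,26],[0,0,0,0,0,0,34],[0,0,0,0,0,0,38],[0,0,0,0,0,0,38]]}}

```text
time_s: 10.32
tcp_pos: [598.5, -125.0, 130.3]
eef_rot: [-0.044, 0.999, 0.0, 0.0]
ft_force: [0.9, -0.3, 0.1]
gripper_width: 37.9
```

Emit:
{"method": "jog_arm", "body": {"steps": [[0,0,0,0,0,-5,38],[0,0,0,0,0,-15,38],[0,0,0,0,0,-25,38],[0,0,0,0,0,-25,38],[0,0,0,20,0,-10,10],[0,0,0,50,0,0,0],[0,0,0,50,0,0,0],[0,0,0,40,0,0,0]]}}

```text
time_s: 11.32
tcp_pos: [437.5, -139.3, 211.3]
eef_rot: [-0.043, 0.999, -0.0, 0.001]
ft_force: [0.9, -0.2, 0.3]
gripper_width: -0.2
```

```bash
python3 - <<'E'
from h import *
s=env.state();print(s['time_s'],s['tcp_pos'],s['gripper_width'],s['ft_force'])
im=env.get_image("scene");crop("scene",im,230,140,390,260,5,"pics/h_scene.png")
im=env.get_image("top");crop("top",im,250,160,410,260,5,"pics/h_top.png")
E
```

```text
11.325 [ 437.4992459  -139.30204854  211.34631345] -0.15222573932669495 [ 0.8897056  -0.24605354  0.34295524]
```

View pics/h_scene.png

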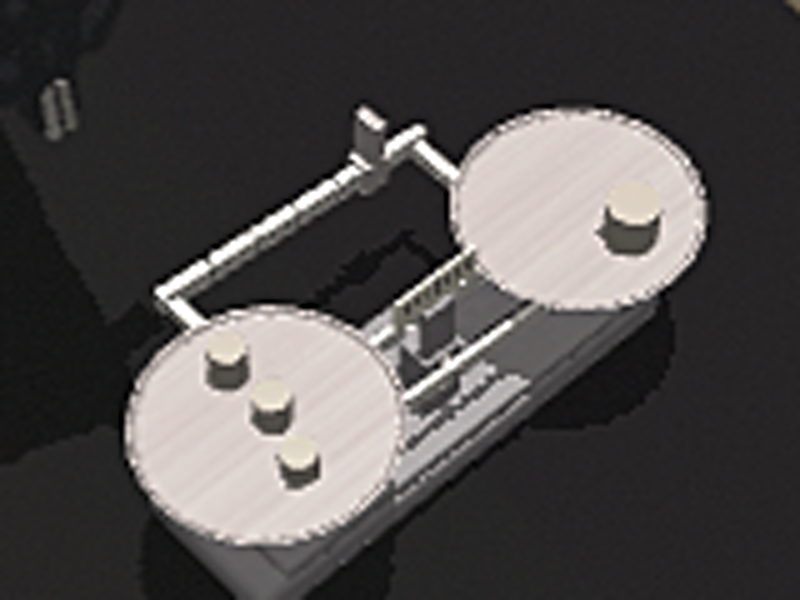

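View pics/h_top.png

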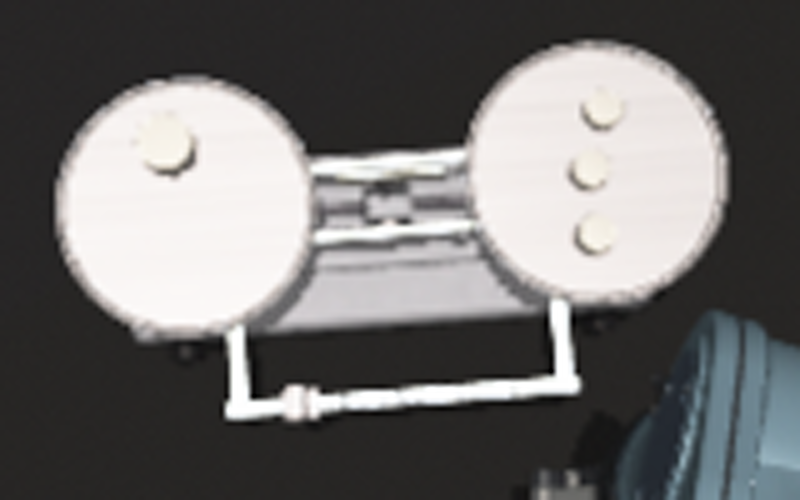

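```bash
python3 - <<'E'
from h import *
s=env.state();print(s['joints'].round(2)); M=R.from_quat(s['eef_rot']).as_matrix();print(M.round(3))
print(two((250+302/5-.4,160+400/5-.4),(230+369/5-.4,140+112/5-.4)))
th=.087
bx=np.array([np.cos(th),np.sin(th)]);by=np.array([-np.sin(th),np.cos(th)])
print(bx,by)
E
```

```text
[ 0.05  0.24  0.18  2.06 -0.06  0.86  1.92]
[[-0.996 -0.084 -0.002]
 [-0.084  0.996  0.   ]
 [ 0.002  0.001 -1.   ]]
(array([476.94231257,  25.08339428, 138.20206623]), np.float64(1.1294579645448062))
[0.99621789 0.08689029] [-0.08689029  0.99621789]
```

Emit:
{"method": "jog_arm", "body": {"steps": [[0,0,0.174,0,0,0,0],[0,0,0.174,0,0,0,0],[0,0,0.174,0,0,0,0],[0,0,0.174,0,0,0,0],[0,0,0.174,0,0,0,0],[0,0,0.174,0,0,0,0],[0,0,0.174,0,0,0,0],[0,0,0.174,0,0,0,0]]}}

```text
time_s: 12.42
tcp_pos: [440.3, -138.9, 211.3]
eef_rot: [0.609, 0.793, 0.001, 0.001]
ft_force: [0.6, 0.6, 0.1]
gripper_width: -0.0
```

Emit:
{"method": "jog_arm", "body": {"steps": [[0,0,0.174,0,0,0,0],[0,0,0,40,0,0,0],[0,0,0,50,10,0,0],[0,0,0,50,10,0,0],[0,0,0,40,0,0,0],[0,0,0,0,0,0,0],[0,0,0,0,0,0,0]]}}

```text
time_s: 13.3
tcp_pos: [443.1, 41.7, 210.9]
eef_rot: [0.674, 0.739, 0.0, 0.0]
ft_force: [0.3, -0.5, 0.8]
gripper_width: 0.1
```

```bash
python3 - <<'E'
from h import *
s=env.state();print(s['joints'].round(2));print(s['time_s'],s['tcp_pos'],s['ft_force'],R.from_quat(s['eef_rot']).as_matrix().round(3))
print(tool([473.4,55.4,160]))
E
```

```text
[-0.5   0.22  0.35  2.09 -0.1   0.84 -0.  ]
13.3 [443.12191041  41.74872527 210.92242193] [ 0.34007197 -0.50309478  0.83626309] [[-0.092  0.996  0.001]
 [ 0.996  0.092 -0.   ]
 [-0.     0.001 -1.   ]]
[10.8 31.3 51. ]
```

Emit:
{"method": "jog_arm", "body": {"steps": [[0,0,0,10.8,20,0,0],[0,0,0,0,11.3,20,0],[0,0,0,0,0,20,0],[0,0,0,0,0,11,0],[0,0,0,0,0,0,0],[0,0,0,0,0,0,0]]}}

```text
time_s: 14.05
tcp_pos: [473.2, 55.5, 160.0]
eef_rot: [0.674, 0.739, 0.0, 0.0]
ft_force: [0.0, 0.3, 0.9]
gripper_width: 0.1
```

```bash
python3 - <<'E'
from h import *
s=env.state();print(s['time_s'],s['tcp_pos'],s['ft_force'])
print(tool([473.4,55.4,120]))
im=env.get_image("scene");crop("scene",im,270,90,390,190,6,"pics/i_scene.png")
im=env.get_image("top");crop("top",im,250,190,350,260,7,"pics/i_top.png")
print(proj("top",[s['tcp_pos']]),proj("scene",[s['tcp_pos']]))
E
```

```text
14.05 [473.15978987  55.48197139 159.99115276] [0.01557137 0.32659289 0.90828147]
[-0.1  0.2 40. ]
[[297.70880463 240.39202432]] [[311.15480998 150.70374717]]
```

View pics/i_scene.png

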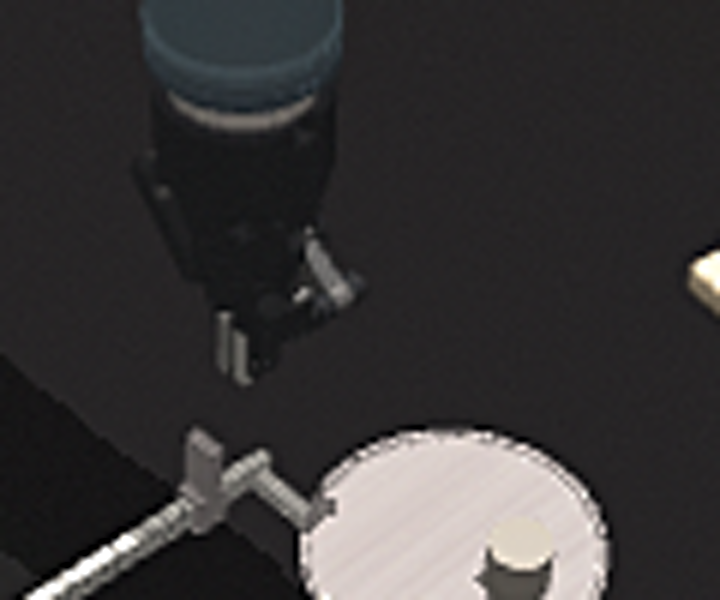

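View pics/i_top.png

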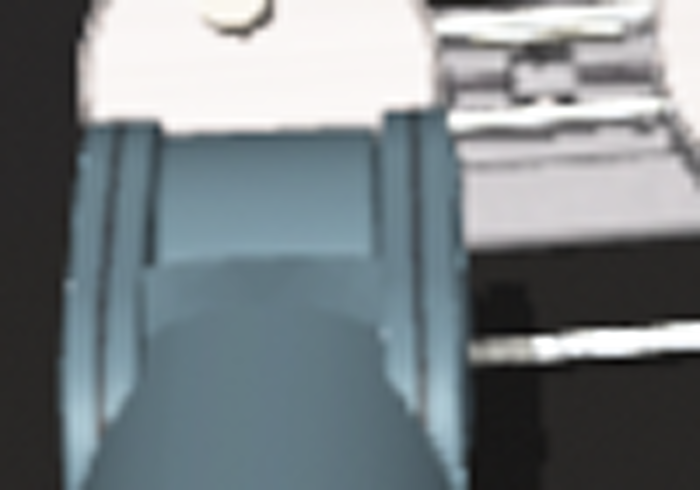

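Emit:
{"method": "jog_arm", "body": {"steps": [[0,0,0,0,0,15,0],[0,0,0,0,0,15,0],[0,0,0,0,0,8,0],[0,0,0,-2,0,2,0],[0,0,0,-3,0,0,0],[0,0,0,0,0,0,0],[0,0,0,0,0,0,0]]}}

```text
time_s: 15.02
tcp_pos: [473.4, 50.8, 119.6]
eef_rot: [0.674, 0.739, 0.0, 0.0]
ft_force: [0.0, 0.4, -0.2]
gripper_width: -0.1
```

```bash
python3 - <<'E'
from h import *
s=env.state();print(s['time_s'],s['tcp_pos'],s['ft_force'])
im=env.get_image("scene");cv2.imwrite("pics/j0.png",im);crop("scene",im,250,90,390,190,5,"pics/j_scene.png")
E
```

```text
15.025 [473.36535741  50.81743888 119.60549032] [ 0.03527254  0.3553134  -0.16194924]
```

View pics/j_scene.png

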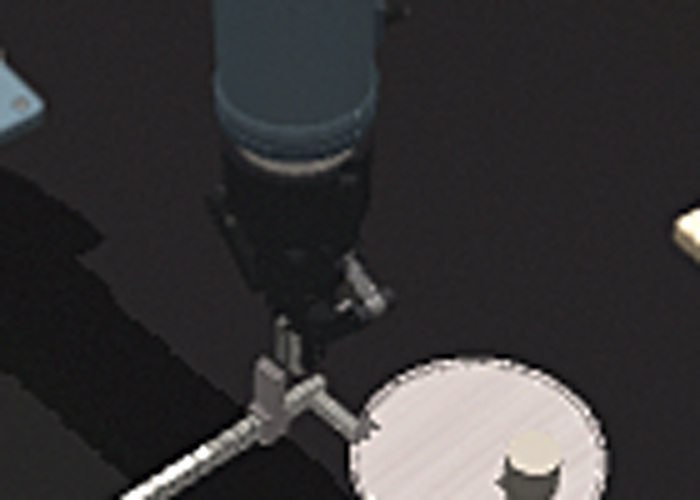

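Emit:
{"method": "jog_arm", "body": {"steps": [[0,0,0,-2,0,0,0],[0,0,0,-2,0,0,0],[0,0,0,-2,0,0,0],[0,0,0,-1.5,0,0,0],[0,0,0,-1,0,0,0],[0,0,0,-1,0,0,0],[0,0,0,-1,0,0,0],[0,0,0,-1,0,0,0]]}}

```text
time_s: 16.08
tcp_pos: [474.2, 39.6, 119.4]
eef_rot: [0.674, 0.739, 0.0, -0.0]
ft_force: [-0.1, 2.7, 3.3]
gripper_width: 0.2
```

Emit:
{"method": "jog_arm", "body": {"steps": [[0,0,0,-1,0,0,0],[0,0,0,-1,0,0,0],[0,0,0,-1,0,0,0],[0,0,0,-1,0,0,0],[0,0,0,-1,0,0,0],[0,0,0,-1,0,0,0]]}}

```text
time_s: 16.82
tcp_pos: [474.8, 33.3, 119.3]
eef_rot: [0.674, 0.739, 0.0, 0.0]
ft_force: [-0.8, 2.9, 1.7]
gripper_width: -0.4
```

```bash
python3 - <<'E'
from h import *
s=env.state();print(s['time_s'],s['tcp_pos'],s['ft_force'])
im=env.get_image("scene");cv2.imwrite("pics/k0.png",im);crop("scene",im,250,120,390,240,5,"pics/k_scene.png")
E
```

```text
16.825 [474.77191121  33.28594348 119.31970407] [-0.82785887  2.86752856  1.67799185]
```

View pics/k_scene.png

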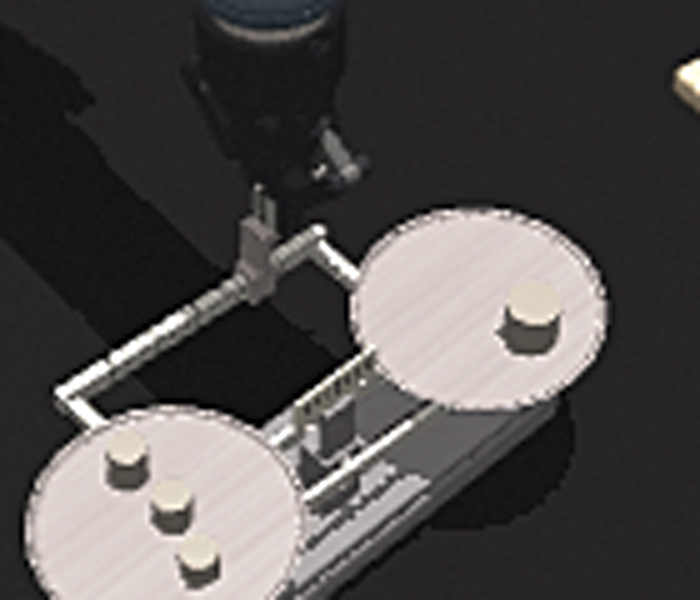

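Emit:
{"method": "jog_arm", "body": {"steps": [[0,0,0,-1.5,0,0,0],[0,0,0,-1.5,0,0,0],[0,0,0,-1.5,0,0,0],[0,0,0,-1.5,0,0,0],[0,0,0,-1.5,0,0,0],[0,0,0,-1.5,0,0,0],[0,0,0,-1.5,0,0,0],[0,0,0,-1.5,0,0,0]]}}

```text
time_s: 17.88
tcp_pos: [475.7, 21.4, 119.3]
eef_rot: [0.674, 0.739, -0.0, -0.0]
ft_force: [-0.4, 3.9, 2.1]
gripper_width: -0.1
```

Emit:
{"method": "jog_arm", "body": {"steps": [[0,0,0,5,0,0,0],[0,0,0,5,0,0,0],[0,0,0,0,0,0,0],[0,0,0,0,0,0,0],[0,0,0,0,0,0,0],[0,0,0,0,0,0,0],[0,0,0,0,0,0,0],[0,0,0,0,0,0,0]]}}

```text
time_s: 18.88
tcp_pos: [474.9, 31.3, 119.3]
eef_rot: [0.674, 0.739, 0.0, 0.0]
ft_force: [0.4, -0.4, 0.6]
gripper_width: 0.2
```

```bash
cat >> h.py <<'E'
def edges(im):
    g=cv2.cvtColor(im,cv2.COLOR_BGR2GRAY).astype(float)
    # left pan (scene right): subpixel rows of top and bottom edge over columns 337..353 ; right pan 276..296
    out=[]
    for c0,c1,lo,hi,th in((338,352,150,215,95),(276,294,185,262,95)):
        t=[];b=[]
        for u in range(c0,c1):
            col=g[lo:hi,u]; k=np.where(col>th)[0]
            i=k[0];j=k[-1]
            if i>0:t.append(lo+i-(col[i]-th)/(col[i]-col[i-1]))
            if j<len(col)-1:b.append(lo+j+(col[j]-th)/(col[j]-col[j+1]))
        out+=[np.median(t) if t else None,np.mean(t) if t else None,np.mean(b) if b else None]
    return out
E
python3 - <<'E'
from h import *
s=env.state();print(s['time_s'],s['tcp_pos'],s['ft_force'])
im=env.get_image("scene");cv2.imwrite("pics/l0.png",im);crop("scene",im,250,120,390,240,5,"pics/l_scene.png")
for n in("scene0","k0","l0"): print(n,np.round(edges(cv2.imread(f"pics/{n}.png")),2))
E
```

```text
18.875 [474.88655519  31.32206673 119.31746902] [ 0.39067387 -0.43714957  0.5816457 ]
scene0 [161.37 161.38 208.07 187.37 193.1  254.06]
k0 [161.37 161.38 208.07 187.37 193.11 254.19]
l0 [161.37 161.38 208.07 187.37 193.1  254.08]
```

View pics/l_scene.png

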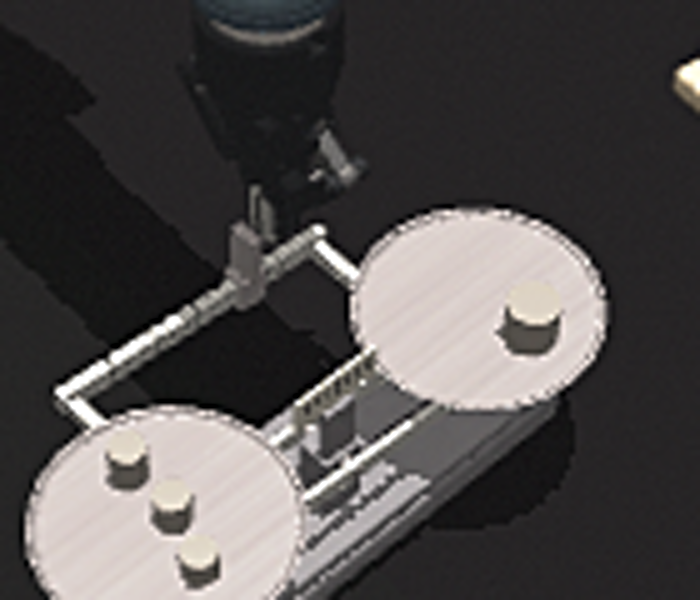

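Emit:
{"method": "jog_arm", "body": {"steps": [[0,0,0,-4,0,0,0],[0,0,0,-4,0,0,0],[0,0,0,-1.5,0,0,0],[0,0,0,-1.5,0,0,0],[0,0,0,-1.5,0,0,0],[0,0,0,-1.5,0,0,0],[0,0,0,-1.5,0,0,0],[0,0,0,-1.5,0,0,0]]}}

```text
time_s: 19.92
tcp_pos: [476.6, 14.4, 119.4]
eef_rot: [0.674, 0.739, 0.0, 0.0]
ft_force: [0.3, 3.3, 2.9]
gripper_width: 0.0
```

Emit:
{"method": "jog_arm", "body": {"steps": [[0,0,0,-1.5,0,0,0],[0,0,0,-1.5,0,0,0],[0,0,0,5,0,0,0],[0,0,0,5,0,0,0],[0,0,0,0,0,0,0],[0,0,0,0,0,0,0],[0,0,0,0,0,0,0],[0,0,0,0,0,0,0]]}}

```text
time_s: 20.92
tcp_pos: [475.8, 21.3, 119.3]
eef_rot: [0.674, 0.739, -0.0, 0.0]
ft_force: [0.3, 0.7, -0.0]
gripper_width: 0.4
```

Emit:
{"method": "jog_arm", "body": {"steps": [[0,0,0,0,0,0,0],[0,0,0,0,0,0,0],[0,0,0,0,0,0,0],[0,0,0,0,0,0,0],[0,0,0,0,0,0,0]]}}

```text
time_s: 21.55
tcp_pos: [475.8, 21.4, 119.3]
eef_rot: [0.674, 0.739, 0.0, 0.0]
ft_force: [-0.1, -0.2, 0.1]
gripper_width: 0.1
```

```bash
python3 - <<'E'
from h import *
s=env.state();print(s['time_s'],s['tcp_pos'],s['ft_force'])
im=env.get_image("scene");cv2.imwrite("pics/m0.png",im)
for n in("l0","m0"): print(n,np.round(edges(cv2.imread(f"pics/{n}.png")),2))
L=[581.5,89.2];Rr=[600.6,-129.8]
print([proj("scene",[[*L,z]])[0,1].round(2) for z in(112.2,121,129.8)],[proj("scene",[[*Rr,z]])[0,1].round(2) for z in(129.8,121,112.2)])
E
```

```text
21.55 [475.82058466  21.42301249 119.31317093] [-0.11533099 -0.21667818  0.06069088]
l0 [161.37 161.38 208.07 187.37 193.1  254.08]
m0 [161.37 161.38 208.11 194.32 193.9  254.13]
[np.float64(180.44), np.float64(178.41), np.float64(176.36)] [np.float64(223.43), np.float64(225.35), np.float64(227.24)]
```

Emit:
{"method": "jog_arm", "body": {"steps": [[0,0,0,-4,0,0,0],[0,0,0,-4,0,0,0],[0,0,0,-1.5,0,0,0],[0,0,0,-1.5,0,0,0],[0,0,0,-1.5,0,0,0],[0,0,0,-1.5,0,0,0],[0,0,0,-1.5,0,0,0],[0,0,0,-1.5,0,0,0]]}}

```text
time_s: 22.6
tcp_pos: [477.3, 4.5, 119.2]
eef_rot: [0.674, 0.739, -0.0, -0.0]
ft_force: [0.9, 3.4, -2.5]
gripper_width: 0.3
```

Emit:
{"method": "jog_arm", "body": {"steps": [[0,0,0,-1.5,0,0,0],[0,0,0,-1.5,0,0,0],[0,0,0,5,0,0,0],[0,0,0,5,0,0,0],[0,0,0,0,0,0,0],[0,0,0,0,0,0,0],[0,0,0,0,0,0,0],[0,0,0,0,0,0,0]]}}

```text
time_s: 23.6
tcp_pos: [476.7, 11.3, 119.3]
eef_rot: [0.674, 0.739, -0.0, 0.0]
ft_force: [0.3, -0.4, -0.2]
gripper_width: -0.1
```

Emit:
{"method": "jog_arm", "body": {"steps": [[0,0,0,0,0,0,0],[0,0,0,0,0,0,0],[0,0,0,0,0,0,0],[0,0,0,0,0,0,0],[0,0,0,0,0,0,0],[0,0,0,0,0,0,0]]}}

```text
time_s: 24.35
tcp_pos: [476.7, 11.4, 119.3]
eef_rot: [0.674, 0.739, 0.0, 0.0]
ft_force: [-0.7, -0.0, 0.4]
gripper_width: 0.2
```

```bash
python3 - <<'E'
from h import *
s=env.state();print(s['time_s'],s['tcp_pos'],s['ft_force'])
im=env.get_image("scene");cv2.imwrite("pics/n0.png",im);crop("scene",im,240,110,390,230,5,"pics/n_scene.png")
for n in("l0","n0"): print(n,np.round(edges(cv2.imread(f"pics/{n}.png")),2))
E
```

```text
24.35 [476.71519186  11.44304532 119.3041292 ] [-0.72390764 -0.03869622  0.36916249]
l0 [161.37 161.38 208.07 187.37 193.1  254.08]
n0 [161.37 161.38 208.11 187.37 193.16 254.11]
```

View pics/n_scene.png

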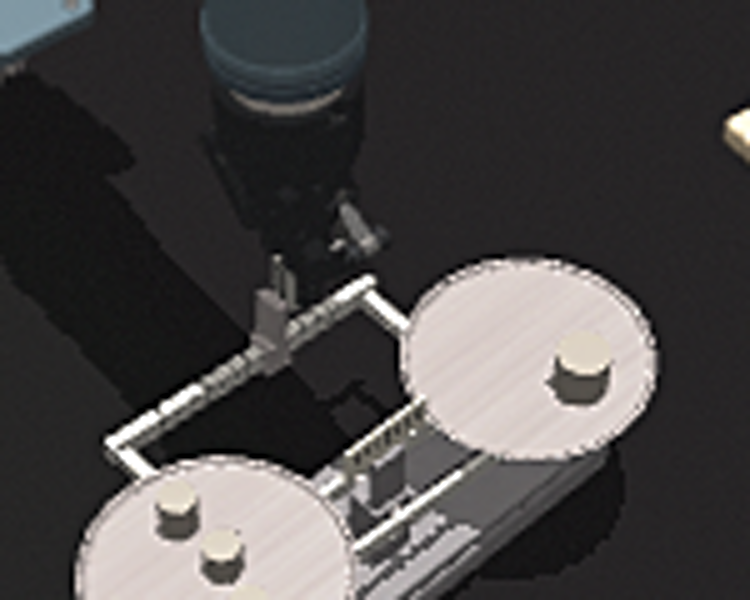

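Emit:
{"method": "jog_arm", "body": {"steps": [[0,0,0,-4,0,0,0],[0,0,0,-4,0,0,0],[0,0,0,-1.5,0,0,0],[0,0,0,-1.5,0,0,0],[0,0,0,-1.5,0,0,0],[0,0,0,-1.5,0,0,0],[0,0,0,-1.5,0,0,0],[0,0,0,-1.5,0,0,0]]}}

```text
time_s: 25.4
tcp_pos: [478.2, -5.4, 119.2]
eef_rot: [0.674, 0.739, -0.0, -0.0]
ft_force: [0.6, 3.2, -1.1]
gripper_width: 0.3
```

Emit:
{"method": "jog_arm", "body": {"steps": [[0,0,0,-1,0,0,0],[0,0,0,5,0,0,0],[0,0,0,5,0,0,0],[0,0,0,0,0,0,0],[0,0,0,0,0,0,0],[0,0,0,0,0,0,0],[0,0,0,0,0,0,0],[0,0,0,0,0,0,0]]}}

```text
time_s: 26.4
tcp_pos: [477.4, 3.4, 119.3]
eef_rot: [0.674, 0.739, -0.0, 0.0]
ft_force: [-0.3, -0.2, -0.3]
gripper_width: 0.1
```

Emit:
{"method": "jog_arm", "body": {"steps": [[0,0,0,0,0,0,0],[0,0,0,0,0,0,0],[0,0,0,0,0,0,0],[0,0,0,0,0,0,0],[0,0,0,0,0,0,0],[0,0,0,0,0,0,0]]}}

```text
time_s: 27.15
tcp_pos: [477.5, 3.5, 119.3]
eef_rot: [0.674, 0.739, 0.0, 0.0]
ft_force: [0.2, 0.8, -0.5]
gripper_width: 0.3
```

```bash
python3 - <<'E'
from h import *
s=env.state();print(s['time_s'],s['tcp_pos'],s['ft_force'])
im=env.get_image("scene");cv2.imwrite("pics/o0.png",im)
for n in("l0","o0"): print(n,np.round(edges(cv2.imread(f"pics/{n}.png")),2))
E
```

```text
27.15 [477.46150235   3.4926613  119.3070075 ] [ 0.20385172  0.75645327 -0.54240512]
l0 [161.37 161.38 208.07 187.37 193.1  254.08]
o0 [161.36 161.38 208.1  187.37 193.22 254.06]
```

Emit:
{"method": "jog_arm", "body": {"steps": [[0,0,0,-4,0,0,0],[0,0,0,-4,0,0,0],[0,0,0,-1.5,0,0,0],[0,0,0,-1.5,0,0,0],[0,0,0,-1.5,0,0,0],[0,0,0,-1.5,0,0,0],[0,0,0,-1.5,0,0,0],[0,0,0,-1.5,0,0,0]]}}

```text
time_s: 28.2
tcp_pos: [478.9, -13.4, 119.2]
eef_rot: [0.674, 0.739, -0.0, -0.0]
ft_force: [0.3, 3.8, -2.6]
gripper_width: -0.2
```

Emit:
{"method": "jog_arm", "body": {"steps": [[0,0,0,-1,0,0,0],[0,0,0,5,0,0,0],[0,0,0,5,0,0,0],[0,0,0,0,0,0,0],[0,0,0,0,0,0,0],[0,0,0,0,0,0,0],[0,0,0,0,0,0,0],[0,0,0,0,0,0,0]]}}

```text
time_s: 29.2
tcp_pos: [478.2, -4.6, 119.3]
eef_rot: [0.674, 0.739, -0.0, 0.0]
ft_force: [-0.1, 0.1, 0.7]
gripper_width: 0.0
```

Emit:
{"method": "jog_arm", "body": {"steps": [[0,0,0,0,0,0,0],[0,0,0,0,0,0,0],[0,0,0,0,0,0,0],[0,0,0,0,0,0,0],[0,0,0,0,0,0,0],[0,0,0,0,0,0,0]]}}

```text
time_s: 29.95
tcp_pos: [478.2, -4.5, 119.3]
eef_rot: [0.674, 0.739, -0.0, 0.0]
ft_force: [-0.4, 0.1, 0.8]
gripper_width: -0.0
```

```bash
python3 - <<'E'
from h import *
s=env.state();print(s['time_s'],s['tcp_pos'],s['ft_force'])
im=env.get_image("scene");cv2.imwrite("pics/p0.png",im);crop("scene",im,240,110,390,230,5,"pics/p_scene.png")
for n in("l0","p0"): print(n,np.round(edges(cv2.imread(f"pics/{n}.png")),2))
E
```

```text
29.95 [478.18452838  -4.48708055 119.29851288] [-0.37471892  0.07009294  0.7875804 ]
l0 [161.37 161.38 208.07 187.37 193.1  254.08]
p0 [161.37 161.38 208.1  187.43 192.62 254.18]
```

View pics/p_scene.png

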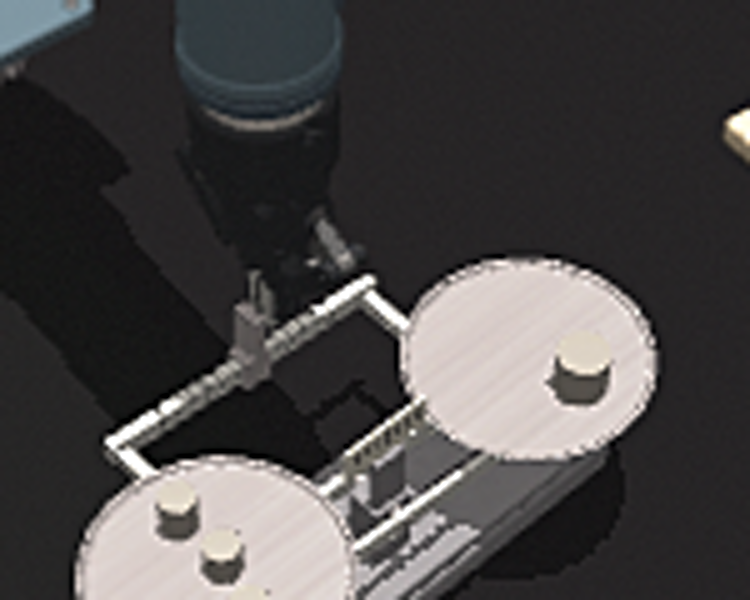

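Emit:
{"method": "jog_arm", "body": {"steps": [[0,0,0,-4,0,0,0],[0,0,0,-4,0,0,0],[0,0,0,-1.5,0,0,0],[0,0,0,-1.5,0,0,0],[0,0,0,-1.5,0,0,0],[0,0,0,-1.5,0,0,0],[0,0,0,-1.5,0,0,0],[0,0,0,-1.5,0,0,0]]}}

```text
time_s: 31.0
tcp_pos: [479.6, -21.3, 119.2]
eef_rot: [0.674, 0.739, -0.0, -0.0]
ft_force: [-0.4, 3.1, -1.8]
gripper_width: -0.2
```

Emit:
{"method": "jog_arm", "body": {"steps": [[0,0,0,-1.5,0,0,0],[0,0,0,-1.5,0,0,0],[0,0,0,5,0,0,0],[0,0,0,5,0,0,0],[0,0,0,0,0,0,0],[0,0,0,0,0,0,0],[0,0,0,0,0,0,0],[0,0,0,0,0,0,0]]}}

```text
time_s: 32.0
tcp_pos: [479.1, -14.6, 119.3]
eef_rot: [0.674, 0.739, -0.0, 0.0]
ft_force: [-0.7, -1.0, -0.8]
gripper_width: -0.0
```

Emit:
{"method": "jog_arm", "body": {"steps": [[0,0,0,0,0,0,0],[0,0,0,0,0,0,0],[0,0,0,0,0,0,0],[0,0,0,0,0,0,0],[0,0,0,0,0,0,0],[0,0,0,0,0,0,0]]}}

```text
time_s: 32.75
tcp_pos: [479.1, -14.4, 119.3]
eef_rot: [0.674, 0.739, 0.0, 0.0]
ft_force: [1.1, -0.3, -0.1]
gripper_width: -0.3
```

```bash
python3 - <<'E'
from h import *
s=env.state();print(s['time_s'],s['tcp_pos'],s['ft_force'])
im=env.get_image("scene");cv2.imwrite("pics/q0.png",im)
for n in("l0","q0"): print(n,np.round(edges(cv2.imread(f"pics/{n}.png")),2))
E
```

```text
32.75 [479.09214103 -14.44027169 119.29260092] [ 1.09756576 -0.33702363 -0.11487852]
l0 [161.37 161.38 208.07 187.37 193.1  254.08]
q0 [160.53 160.77 208.09 201.27 195.97 254.01]
```

```bash
cat >> h.py <<'E'
def shift(a,b,box):
    x0,y0,x1,y1=box
    A=cv2.cvtColor(a,cv2.COLOR_BGR2GRAY)[y0:y1,x0:x1];B=cv2.cvtColor(b,cv2.COLOR_BGR2GRAY)[y0:y1,x0:x1]
    W=np.eye(2,3,dtype=np.float32)
    cc,W=cv2.findTransformECC(A,B,W,cv2.MOTION_TRANSLATION,(3,200,1e-6),None,1)
    return W[:,2].round(3),round(cc,4)
BOX={'ingot':(347,169,366,194),'panL':(318,155,376,207),'R':(254,204,300,242)}
def rep(n):
    a=cv2.imread("pics/l0.png");b=cv2.imread(f"pics/{n}.png")
    for k,v in BOX.items():
        try: print(n,k,*shift(a,b,v))
        except Exception as e: print(k,'fail')
E
python3 - <<'E'
from h import *
for n in("scene0","p0","q0"): rep(n)
c=lambda p:proj("scene",[p])[0]
print(c([611,99.6,137.2+8.8])-c([611,99.6,137.2]), c([598,-129,126.8-8.8])-c([598,-129,126.8]))
crop("s",cv2.imread("pics/q0.png"),240,110,390,230,5,"pics/q_scene.png")
E
```

```text
scene0 ingot [-0.006 -0.001] 0.9999
scene0 panL [-0.008 -0.015] 0.9839
scene0 R [-0.002  0.03 ] 0.9485
p0 ingot [ 0.001 -0.002] 0.9998
p0 panL [-0.01  -0.006] 0.999
p0 R [ 0.02  -0.018] 0.9979
q0 ingot [ 0.03  -0.361] 0.9212
q0 panL [ 0.098 -0.357] 0.9819
q0 R [0.062 0.373] 0.9673
[ 0.23893798 -2.087458  ] [0.21882996 1.91207463]
```

View pics/q_scene.png

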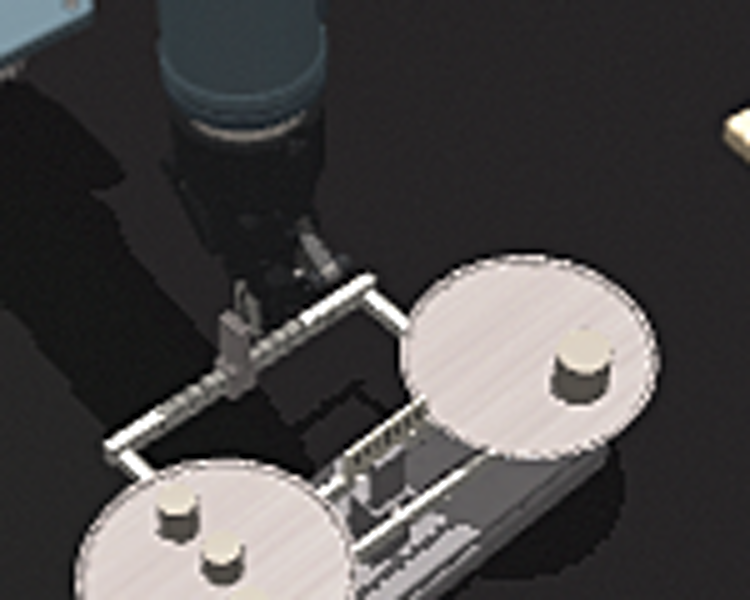

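Emit:
{"method": "jog_arm", "body": {"steps": [[0,0,0,-4,0,0,0],[0,0,0,-4,0,0,0],[0,0,0,-1.5,0,0,0],[0,0,0,-1.5,0,0,0],[0,0,0,-1.5,0,0,0],[0,0,0,-1.5,0,0,0],[0,0,0,-1.5,0,0,0],[0,0,0,-1.5,0,0,0]]}}

```text
time_s: 33.8
tcp_pos: [480.5, -31.3, 119.2]
eef_rot: [0.674, 0.739, -0.0, -0.0]
ft_force: [-0.7, 2.7, -2.6]
gripper_width: 0.2
```

Emit:
{"method": "jog_arm", "body": {"steps": [[0,0,0,-1,0,0,0],[0,0,0,5,0,0,0],[0,0,0,5,0,0,0],[0,0,0,0,0,0,0],[0,0,0,0,0,0,0],[0,0,0,0,0,0,0],[0,0,0,0,0,0,0],[0,0,0,0,0,0,0]]}}

```text
time_s: 34.8
tcp_pos: [479.8, -22.5, 119.3]
eef_rot: [0.674, 0.739, -0.0, 0.0]
ft_force: [0.4, 0.0, -0.5]
gripper_width: 0.0
```

Emit:
{"method": "jog_arm", "body": {"steps": [[0,0,0,0,0,0,0],[0,0,0,0,0,0,0],[0,0,0,0,0,0,0],[0,0,0,0,0,0,0],[0,0,0,0,0,0,0],[0,0,0,0,0,0,0]]}}

```text
time_s: 35.55
tcp_pos: [479.8, -22.4, 119.3]
eef_rot: [0.674, 0.739, -0.0, 0.0]
ft_force: [0.1, 0.4, 0.1]
gripper_width: 0.0
```

```bash
python3 - <<'E'
from h import *
s=env.state();print(s['time_s'],s['tcp_pos'],s['ft_force'])
im=env.get_image("scene");cv2.imwrite("pics/r0.png",im)
for n in("l0","r0"): print(n,np.round(edges(cv2.imread(f"pics/{n}.png")),2))
rep("r0");crop("s",im,240,150,390,270,5,"pics/r_scene.png")
E
```

```text
35.55 [479.84396571 -22.39171641 119.29889139] [0.07853695 0.36673968 0.05244557]
l0 [161.37 161.38 208.07 187.37 193.1  254.08]
r0 [159.41 159.5  208.1  202.43 195.52 253.97]
r0 ingot [ 0.255 -1.702] 0.9318
r0 panL [ 0.394 -1.567] 0.9674
r0 R [0.215 1.642] 0.971
```

View pics/r_scene.png

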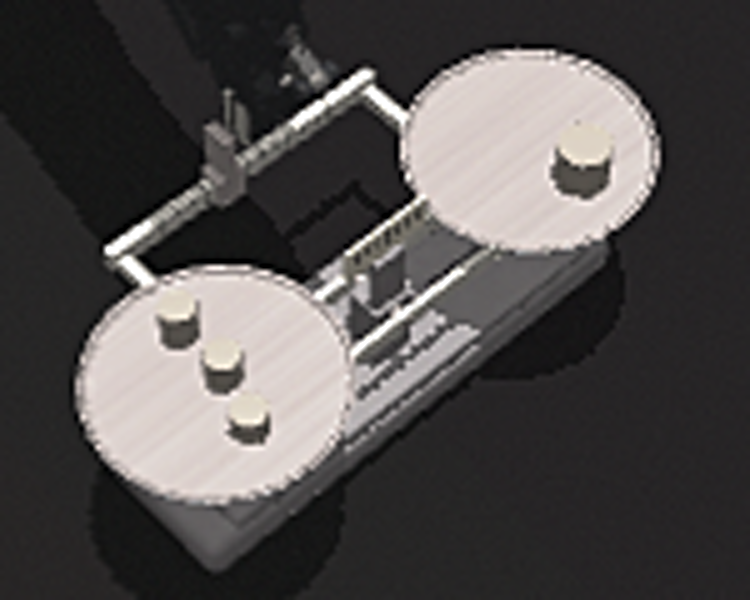

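Emit:
{"method": "jog_arm", "body": {"steps": [[0,0,0,-4,0,0,0],[0,0,0,-2,0,0,0],[0,0,0,-1.5,0,0,0],[0,0,0,-1.5,0,0,0],[0,0,0,-1.5,0,0,0],[0,0,0,-0.8,0,0,0],[0,0,0,-1,0,0,0],[0,0,0,5,0,0,0]]}}

```text
time_s: 36.6
tcp_pos: [480.6, -30.4, 119.4]
eef_rot: [0.674, 0.739, -0.0, 0.0]
ft_force: [0.3, -0.7, 0.2]
gripper_width: 0.2
```

Emit:
{"method": "jog_arm", "body": {"steps": [[0,0,0,5,0,0,0],[0,0,0,2,0,0,0],[0,0,0,0,0,0,0],[0,0,0,0,0,0,0],[0,0,0,0,0,0,0],[0,0,0,0,0,0,0],[0,0,0,0,0,0,0],[0,0,0,0,0,0,0]]}}

```text
time_s: 37.6
tcp_pos: [479.9, -22.7, 119.3]
eef_rot: [0.674, 0.739, 0.0, 0.0]
ft_force: [-0.1, -0.1, 0.5]
gripper_width: -0.1
```

Emit:
{"method": "jog_arm", "body": {"steps": [[0,0,0,0,0,0,0],[0,0,0,0,0,0,0],[0,0,0,0,0,0,0],[0,0,0,0,0,0,0],[0,0,0,0,0,0,0],[0,0,0,0,0,0,0],[0,0,0,0,0,0,0],[0,0,0,0,0,0,0]]}}

```text
time_s: 38.6
tcp_pos: [479.9, -22.7, 119.3]
eef_rot: [0.674, 0.739, 0.0, 0.0]
ft_force: [-0.5, -0.2, 0.3]
gripper_width: 0.1
```

```bash
python3 - <<'E'
from h import *
s=env.state();print(s['time_s'],s['tcp_pos'],s['ft_force'])
im=env.get_image("scene");cv2.imwrite("pics/s0.png",im)
for n in("l0","s0"): print(n,np.round(edges(cv2.imread(f"pics/{n}.png")),2))
rep("s0");crop("s",im,240,150,390,270,5,"pics/s_scene.png")
E
```

```text
38.6 [479.88194549 -22.71334775 119.30836997] [-0.49671126 -0.20138532  0.34007326]
l0 [161.37 161.38 208.07 187.37 193.1  254.08]
s0 [159.35 159.24 208.13 202.61 196.19 254.02]
s0 ingot [ 0.219 -1.956] 0.9598
s0 panL [ 0.344 -1.798] 0.965
s0 R [0.193 1.922] 0.9788
```

View pics/s_scene.png

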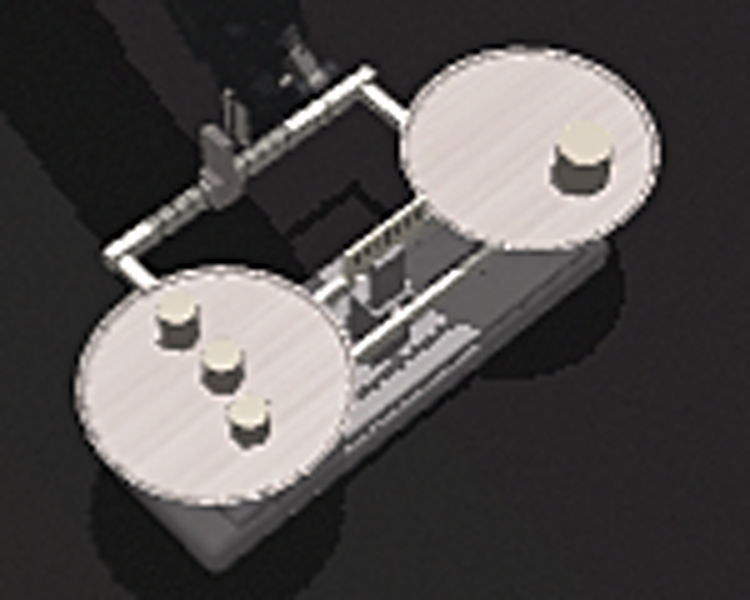

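Emit:
{"method": "jog_arm", "body": {"steps": [[0,0,0,3,0,0,0],[0,0,0,0,0,-15,0],[0,0,0,0,0,-30,0],[0,0,0,0,0,-40,0],[0,0,0,40,0,-30,0],[0,0,0,50,0,0,0],[0,0,0,50,0,0,0],[0,0,0,50,0,0,0]]}}

```text
time_s: 39.65
tcp_pos: [462.1, 171.0, 235.7]
eef_rot: [0.674, 0.739, 0.001, 0.0]
ft_force: [1.3, 0.6, 0.4]
gripper_width: 0.1
```

Emit:
{"method": "jog_arm", "body": {"steps": [[0,0,0,50,0,0,0],[0,0,0,50,0,0,0],[0,0,0,30,0,0,0],[0,0,0,0,0,0,0],[0,0,0,0,0,0,0],[0,0,0,0,0,0,0],[0,0,0,0,0,0,0],[0,0,0,0,0,0,0]]}}

```text
time_s: 40.65
tcp_pos: [450.3, 298.4, 234.4]
eef_rot: [0.674, 0.739, -0.0, 0.0]
ft_force: [-0.4, 0.4, -0.5]
gripper_width: -0.0
```

```bash
python3 - <<'E'
from h import *
s=env.state();print(s['time_s'],s['tcp_pos'],s['ft_force'])
im=env.get_image("scene");cv2.imwrite("pics/t0.png",im);t=env.get_image("top");cv2.imwrite("pics/t1.png",t)
print(np.round(edges(im),2))
a=cv2.imread("pics/scene0.png")
for k,v in BOX.items(): print(k,shift(a if k!='R' else cv2.imread("pics/l0.png"),im,v))
# top view pan shift vs start
a=cv2.imread("pics/top0.png")
crop("s",im,240,150,390,270,5,"pics/t_scene.png");crop("s",t,250,160,410,260,5,"pics/t_top.png")
b=[(258,172,300,230),(342,165,398,224)]
for v,P in zip(b,([581.5,89.2,112.2],[600.6,-129.8,129.8])):
    d=8.8 if P[2]<120 else -8.8
    print("top",shift(a,t,v),"expect",(proj("top",[[P[0],P[1],P[2]+d]])-proj("top",[P]))[0])
E
```

```text
40.65 [450.33518903 298.43491886 234.37854612] [-0.37133909  0.35608212 -0.45423785]
[159.34 159.23 208.11 202.55 196.04 254.01]
ingot (array([ 0.238, -1.992], dtype=float32), 0.954)
panL (array([ 0.385, -1.809], dtype=float32), 0.9476)
R (array([0.187, 1.926], dtype=float32), 0.9789)
top (array([-0.434, -0.479], dtype=float32), 0.9921) expect [-0.22405918 -0.46057851]
top (array([-0.258,  0.431], dtype=float32), 0.9883) expect [-0.43359994  0.51266537]
```

View pics/t_scene.png

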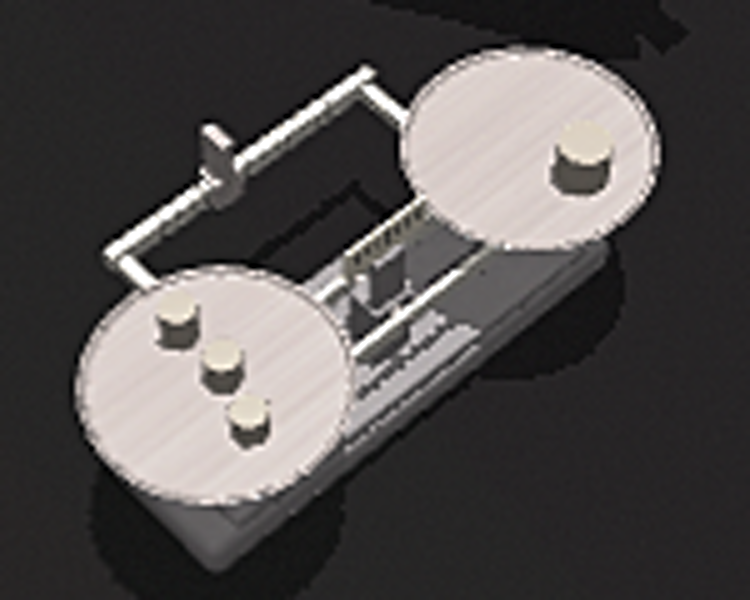

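View pics/t_top.png

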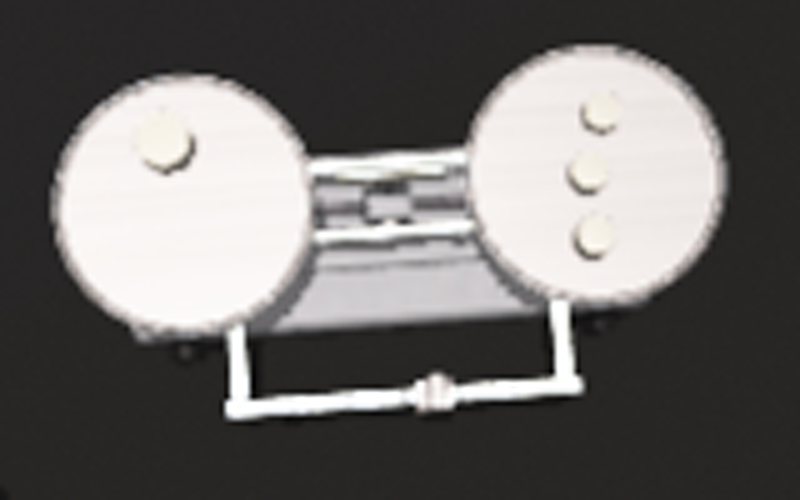

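```bash
python3 -c "
from rig import env
print(env.hand_in())"
```

```text
the job is handed in; nothing more can be done
None
```

The job is handed in at about 41 s. The big ingot stands on the left pan and the three small ones on the right. The poise is about 20 mm right of mid-bar, and the pans look level in the last pictures. Taken at 4.5 g per 10 mm, the big ingot is about 9 g heavier than the three small ones.

- **Moving the ingot:** only one had to move. I lifted the front ingot off the left pan (by its measured height, the middle-sized one). I set it down in the middle of the right pan, where the pan gave way about a millimetre as it took the weight.
- **Moving the poise:** I pushed it right with the closed fingertips in short strokes, backing off each time to let the beam settle. The side force read about 3 to 4 N at the end of each stroke.
- **Level check:** from its stop to level a pan should shift about 2.1 px (left) or 1.9 px (right) in the scene view.
  - The right pan shifted 1.93 px.
  - The three left-pan readings disagreed slightly: 1.81, 1.99 and 2.13 px.
  - Together they put the pans within about 1 mm of the same height, against the 3 mm allowed. I never saw the opposite stop, so this rests on the calculated shift.
- **Final pictures:** all four ingots are upright and well inside the pan floors, and the arm is clear of everything. The arm never went near the bystanders, but I did not measure their positions again.

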